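# Set the seed portioner's dial to the long line

## Task

Set the seed portioner on the bench to the shop's standard portion: with the fingertips, gently push the dial round by its upright peg, without lifting the dial off its seat, until the dial's index line lines up with the one long line of the scale around it. Then press the plunger beside the dial all the way down for a test stroke and let it come back up, leaving the dial on the line. Leave everything else standing on and around the portioner where it is.

Things in the scene. Friction and masses are not known exactly. Their poses are not given: they have to be found in the camera images.
- portioner: the seed portioner, a grey box with a painted green deck, fixed to the table, 240 (its x) x 430 (its y) mm, deck 70 mm above the table. On the deck, along its y: the dial (centre at y = +85 mm), the plunger (y = -68 mm), a clear round hopper with a black lid (y = -158 mm, 98 mm across, rising to 72 mm above the deck). A small steel spout stands out of its side that faces the robot. Origin at the centre of its underside, z up
- dial_axis (a point): point on the dial's vertical axis, level with the dial's upper face (88 mm above the table). The dial is a black disc 140 mm in diameter and 14 mm thick with a 40 mm wide, 5 mm tall steel cap at its centre, and turns with light friction (about 2 N at the peg) and stays where it is left; no stop within a full turn either way
- index_mark (a point): outer end, at the dial's rim (70 mm from the axis, upper face), of the dial's index line: a single white radial line 40 mm long and 3 mm wide on the black dial, opposite the peg
- long_line (a point): inner end of the long line of the scale, at the edge of the dial (70 mm from the axis, 74 mm above the table). The scale is a flat aluminium collar round the dial, 212 mm in outer diameter, with eleven black radial lines 15 degrees apart: the middle one is 34 mm long (this is the one meant), the five on each side of it only 13 mm. The collar is clamped and does not turn
- peg_mid (a point): middle of the height of the dial's finger peg: an upright steel pin 14 mm in diameter and 28 mm tall on the dial's upper face, 53 mm from the dial's axis, exactly opposite the index line; a sleeve that spins freely about its own axis, so it rolls along the finger that pushes it (it stands 88 to 116 mm above the table)
- dial (a joint): angle of the dial in rad, growing anticlockwise seen from above; 0 has the index line along the portioner's x axis (away from the robot)
- dial_lift (a joint): how far the dial is pulled up off its seat, in m: 0 is seated, at most 0.012; its own weight and a spring, together about 8 N, hold it down
- plunger (a joint): how far the plunger is pressed, in m: 0 is up, 0.008 fully down; a spring (5 N when fully down) brings it back up
- plunger_top (a point): centre of the top of the plunger, a round steel push button 34 mm in diameter that goes straight down 8 mm into a dark steel housing 50 mm wide and 12 mm tall on the deck; its top is 94 mm above the table when up
- weight: bystander, to be left alone: small plain brass cylinder weight, 28 across and 26 tall, standing on the portioner's deck on its far side; origin at the centre of its underside (sizes in mm)
- carton: bystander, to be left alone: small plain cardboard carton 34 x 55 x 28 tall on the portioner's deck on its near side; origin at the centre of its underside (sizes in mm)
- pot: bystander, to be left alone: terracotta plant pot, 90 across the rim, 85 tall, on the table just past the portioner's dial end; origin at the centre of its underside (sizes in mm)
- jar: bystander, to be left alone: amber glass jar with a white cap, 66 across, 100 tall, on the table behind the portioner; origin at the centre of its underside (sizes in mm)
- trowel: bystander, to be left alone: hand trowel lying on the table on the robot's side of the portioner, 26 thick wooden handle and steel blade, about 245 long, along its own x; origin on the table under the neck (sizes in mm)
- can: bystander, to be left alone: plain steel can, 60 across, 90 tall, on the table past the portioner's hopper end; origin at the centre of its underside (sizes in mm)
- tin: bystander, to be left alone: plain aluminium tin 70 x 50 x 40 tall on the table behind the portioner; origin at the centre of its underside (sizes in mm)

How it is judged:
By the outcome, as a careful person would: the job done as asked, in the order asked, and still so for the second after the job is handed in, with the robot touching nothing.
It also fails if it takes over 58 s, if anything falls off the work surface, if the arm or the gripper's body presses on something with over 40 N, if the wrist force passes 120 N, or if a joint passes its speed limit or range.

## Robot

A 6-joint arm with a two-finger parallel gripper is mounted at the origin on the work surface. World frame = base frame: x ahead of the robot, y to its left, z up, the work surface at z = 0. Lengths are in m, angles in rad, forces in N, time in s.
With the tool pointing down it reaches from about 0.35 to 0.85 m from the base axis. Payload 8.1 kg.
Tool frame: the origin (TCP) lies at the very end of the fingers, on their centre line; the grasp point (between the pads) lies 19 mm behind it; z points along the fingers, y is the direction in which the jaws open and shut (so a half turn about z gives the same grasp; the last joint's range is limited). The gripper opens to 93 mm and grips with 3 to 60 N. Pads are 15 mm wide; open, the fingers measure 128 mm over their backs; the gripper's body (75 mm by 188 mm) begins 65 mm behind the grasp point.
Start: joints at [1.072, 0.13, 1.488, -0, 1.523, -0.085], TCP at [0.241, 0.549, 0.193] pointing down, gripper open.
Joint ranges: [-2.96, 2.96], [-0.89, 2.26], [0.02, 2.5], [-1.34, 4.48], [0, 2.73], [-2.66, 2.66]. Speed limits (rad/s): [2.39, 2.39, 2.79, 3.14, 3.14, 3.14].

## Interface

Orientations are given as a rotation vector (axis times angle).
In Python, from plant import robot gives the robot as it stands.
- The arm moves only by the shell command python3 -m pendant 'ROWS' [OPENING] [FORCE]. ROWS is JSON, a list of rows, each an object with "delta_pos": the shift along the tool's x, y, z in m, a list of three; "spin": the turn about the tool's z in rad. In form: [{"delta_pos": [dx, dy, dz], "spin": spin}, ...]. A call has 1 to 10 rows; each row is the pose to reach, as a shift and turn from the pose measured when the call began, along the tool's axes at that moment; what a row does not reach only later rows make up. A row lasts 1/10 s, in which the tool goes at most 50 mm and 8.59 degrees, less where a joint would pass 70% of its speed; a pose out of reach is approached as far as the arm can. A call with a gripper value outside its range is refused whole. OPENING is the closure, from -1 (fully open) to 1 (shut), set as the call begins (- or left out, the last holds). The fingers move at their own pace and stop on an object; FORCE is the grip in N (left out, the last holds). Time passes only in rows, so rows that repeat a pose let the fingers close. It gives the time, the measured TCP pose, the force and the opening at its end, in the units of the state.
- robot.read_state(): the state, without advancing time (a new reading comes with each control period).
- robot.read_camera(name): name is "side" or "top" or "wrist"; returns a dict with "color" (420x560x3 uint8, blue, green, red), "camera_matrix" (3x3 intrinsics, pixels), "R" (3x3) and "t" (3): a world point X has camera coordinates R X + t. Camera axes: x right, y down, z forward; pixel columns grow to the right and rows downward; lengths in m; the calibration is good to about 2 mm. The wrist camera is an equidistant fisheye: a pixel r from the principal point sees the ray r / f radians off the axis. A picture is of the moment at which its call begins. There is no depth.
- robot.close_job(): hands the job in, once; it reports no verdict.
Trained networks look in the newest picture that a camera, given by its name, has taken for a name from the list of things; names that differ only in an ending like _2 or _b are one class to them, and where a whole thing is asked for, a point or a joint stands for the part that bears it (a point fixed in the world has none). Each returns a list of dicts, best first, with "score" (0 to 1); they miss things now and then, are a little off and sometimes report something else, mostly with a low value. They report only what shows in the picture. A call takes as long as a camera call.
- robot.outline_of(camera, label): "mask" (420x560 bool, what is visible of it).
- robot.mark_of(camera, label): "location" ([x, y, z] in m, in the coordinates of the camera as it stood for that picture, good to about 4 mm: a listed point, or the origin of a listed thing).
The state is a dict: "t": time; "q": joint angles; "dq": joint speeds; "joint_torque": joint torques, N m; "tool_pos": TCP position; "orientation": TCP orientation; "force": force on the tool from outside, world axes, zero at the start; "wrist_torque": the same for the moment, N m; "opening": finger opening in m.
Only numpy, scipy, OpenCV 4.12 (cv2) and the standard library are available. Lean on these libraries where they do the work, as an engineer would, in place of code of your own. Each camera call takes 0.05 s, during which the arm holds its last target.

## Working session

There is one attempt and no reset: what is moved stays moved. The work goes in short steps, Python scripts to look and compute and a shell command to move; the robot and the scene stay as the last step left them, time stands still between calls to the robot, and variables do not carry over. Pictures are saved under pics/ and viewed, and the job is handed in when it is done.

```bash
ls; mkdir -p pics; python3 - <<'E'
from plant import robot
import cv2
s=robot.read_state(); print({k:s[k] for k in ('t','tool_pos','orientation','force','opening')})
for n in ('top','side','wrist'):
    c=robot.read_camera(n); cv2.imwrite(f'pics/{n}0.png',c['color'])
    print(n,c['camera_matrix'].tolist(),c['R'].tolist(),c['t'].tolist())
    for l in ('dial_axis','index_mark','long_line','peg_mid','plunger_top','portioner'):
        for m in robot.mark_of(n,l)[:2]:
            print(l,round(m['score'],2),(c['R'].T@(m['location']-c['t'])).round(4))
E
```

```text
pics
{'t': 0.0, 'tool_pos': array([0.24094896, 0.54882676, 0.19170396]), 'orientation': array([-6.45256407e-01, -3.07409625e+00,  2.75031982e-03]), 'force': array([0.54662665, 0.13702248, 0.55710301]), 'opening': 0.09304668589010481}
top [[401.5964521090751, 0.0, 272.36590174636535], [0.0, 401.5964521090751, 217.1237205314721], [0.0, 0.0, 1.0]] [[-0.020233609591801562, -0.9997860105712901, 0.004305125878581067], [-0.9802195286403379, 0.01898933209061814, -0.19700020542848448], [0.19687629800206888, -0.00820599370558476, -0.980393994755325]] [0.01827538172217581, 0.591067925527267, 0.7716245683796567]
dial_axis 0.72 [0.5627 0.0049 0.091 ]
index_mark 0.57 [0.4862 0.0225 0.0898]
long_line 0.77 [0.6284 0.0038 0.077 ]
peg_mid 0.8 [ 0.6095 -0.0072  0.0991]
peg_mid 0.53 [ 0.6192 -0.1538  0.0718]
plunger_top 0.81 [ 0.5304 -0.1409  0.0934]
portioner 0.64 [ 0.5425 -0.0787  0.0039]
portioner 0.38 [ 0.7136 -0.0522  0.0061]
side [[498.78265110045544, 0.0, 276.30149177062685], [0.0, 498.78265110045544, 208.218280871518], [0.0, 0.0, 1.0]] [[0.999032497956593, -0.03923260457825702, 0.01987135537943405], [-0.0030996285828296184, -0.5135387139847113, -0.858060826248103], [0.043868671386972084, 0.857169056824227, -0.5131634707320923]] [-0.5555239518580772, 0.11663220883150861, 1.0610352465810016]
dial_axis 0.7 [0.5627 0.0049 0.0874]
index_mark 0.98 [0.4932 0.0289 0.0872]
index_mark 0.48 [ 6.096e-01 -2.000e-04  1.096e-01]
long_line 0.65 [ 6.315e-01 -6.000e-04  7.320e-02]
peg_mid 0.95 [ 0.6104 -0.0009  0.1057]
portioner 0.92 [ 0.5429 -0.0731  0.0042]
wrist [[325.19226210127806, 0.0, 278.73860016063946], [0.0, 325.19226210127806, 206.34375663656718], [0.0, 0.0, 1.0]] [[0.40177120193064736, 0.9157391224677299, 0.001326982002991377], [0.8768695789688092, -0.3851344869597968, 0.2876997887265096], [0.263969018595492, -0.11442589976158077, -0.9577197244943255]] [-0.5990946885904492, -0.03333894428310171, 0.3900677162695563]
```

View pics/top0.png

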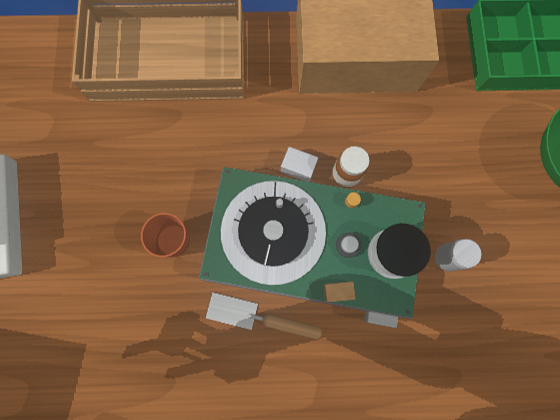

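View pics/side0.png

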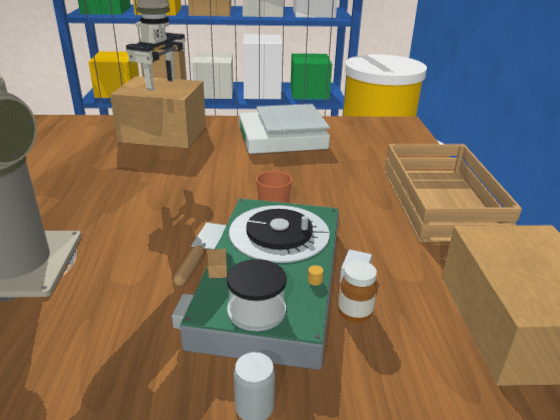

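The top view shows the dial at about (273,230), the peg at (279,203) on the far side, the index line pointing down to the robot at (267,262), and the long line at (275,188). The plunger is at (349,243). In the side view the plunger is hidden behind the hopper. Next I'll get the tool and wrist-camera geometry, then move in for a closer look.

```bash
cat > h.py <<'E'
import numpy as np, cv2
from scipy.spatial.transform import Rotation as Ro
from plant import robot
def proj(c,X,fish=False):
    P=np.atleast_2d(X)@c['R'].T+c['t']; K=c['camera_matrix']; f=K[0,0]
    if fish:
        r=np.hypot(P[:,0],P[:,1])+1e-12; th=np.arctan2(r,P[:,2]); u=f*th*P[:,0]/r; v=f*th*P[:,1]/r
    else: u=f*P[:,0]/P[:,2]; v=f*P[:,1]/P[:,2]
    return np.stack([u+K[0,2],v+K[1,2]],1)
def rect(c,cx,cy,z,half,res,fish=False):
    # bird's eye: image up=+x, left=+y
    n=int(2*half/res); i,j=np.mgrid[0:n,0:n]
    X=np.stack([cx+half-(i+.5)*res,cy+half-(j+.5)*res,np.full(i.shape,z)],-1).reshape(-1,3)
    p=proj(c,X,fish).astype(np.float32).reshape(n,n,2)
    return cv2.remap(c['color'],p[...,0],p[...,1],cv2.INTER_CUBIC)
def tool():
    s=robot.read_state(); return s,Ro.from_rotvec(s['orientation']).as_matrix()
def delta(target,yawx=None):
    """shift in tool axes to get TCP to world target, and spin so tool x has world yaw yawx"""
    s,T=tool(); d=T.T@(np.array(target)-s['tool_pos']); sp=None
    if yawx is not None:
        cur=np.arctan2(T[1,0],T[0,0]); sp=-((yawx-cur+np.pi)%(2*np.pi)-np.pi)
    return d.round(4),sp
E
python3 - <<'E'
from h import *
s,T=tool(); print(T.round(3)); c=robot.read_camera('wrist'); C=-c['R'].T@c['t']
print('cam in tool',T.T@(C-s['tool_pos']),'axis in tool',T.T@c['R'][2], 'tool x yaw',np.degrees(np.arctan2(T[1,0],T[0,0])))
c=robot.read_camera('top')
a=rect(c,.5627,.0049,.088,.12,.0005); b=rect(c,.5627,.0049,.074,.12,.0005)
cv2.imwrite('pics/rect0.png',cv2.resize(np.hstack([a,b]),(800,400)))
for l in ('weight','carton','pot','jar','trowel','can','tin'):
    for m in robot.mark_of('top',l)[:1]: print(l,round(m['score'],2),(c['R'].T@(m['location']-c['t'])).round(3))
print(delta((.5,.05,.26),np.radians(180-12)))
E
```

```text
[[-0.916  0.402 -0.   ]
 [ 0.402  0.916 -0.   ]
 [ 0.    -0.    -1.   ]]
cam in tool [ 0.08046082 -0.00144574 -0.19119819] axis in tool [-0.28770466  0.00132965  0.95771826] tool x yaw 156.29235050251756
weight 0.73 [ 0.616 -0.153  0.073]
carton 0.58 [ 0.439 -0.123  0.069]
pot 0.88 [ 0.558  0.223 -0.002]
jar 0.86 [ 0.702 -0.164  0.   ]
trowel 0.89 [0.387 0.031 0.004]
can 0.93 [ 0.506 -0.37   0.004]
tin 0.63 [ 0.715 -0.053  0.005]
(array([-0.4377, -0.3532, -0.0673]), np.float64(-0.20436212377414398))
```

View pics/rect0.png

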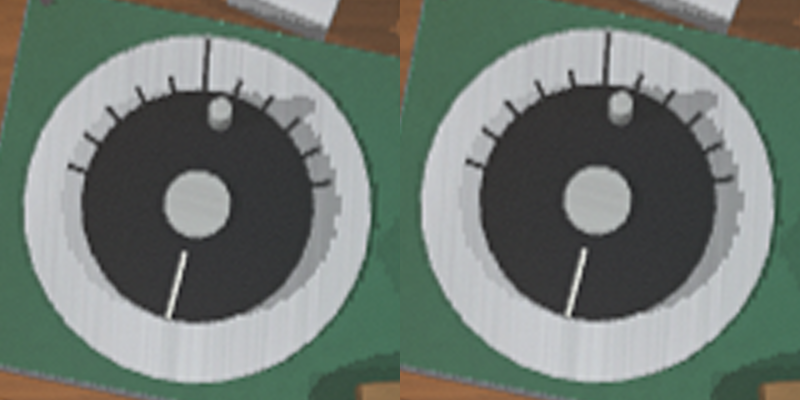

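View pics/wrist0.png

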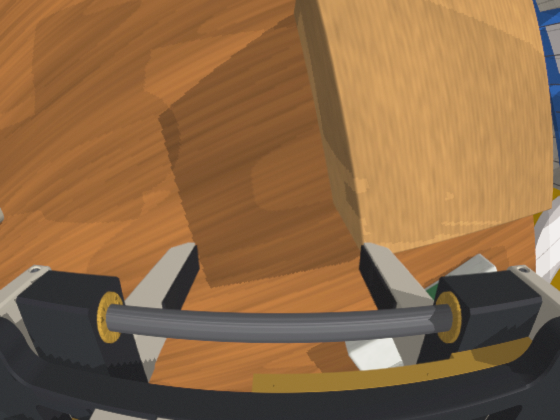

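```bash
python3 - <<'E'
from h import *
print(delta((.62,-.01,.26),np.radians(166)))
E
```

```text
(array([-0.5717, -0.3599, -0.0673]), np.float64(-0.16945553873425734))
```

```bash
python3 -m pendant '[{"delta_pos":[0,0,-0.035],"spin":0},{"delta_pos":[0,0,-0.07],"spin":0},{"delta_pos":[-0.03,-0.02,-0.07],"spin":0},{"delta_pos":[-0.07,-0.045,-0.07],"spin":-0.03},{"delta_pos":[-0.105,-0.067,-0.07],"spin":-0.06},{"delta_pos":[-0.14,-0.088,-0.07],"spin":-0.1},{"delta_pos":[-0.175,-0.11,-0.07],"spin":-0.13},{"delta_pos":[-0.21,-0.132,-0.07],"spin":-0.17},{"delta_pos":[-0.245,-0.154,-0.07],"spin":-0.17},{"delta_pos":[-0.28,-0.176,-0.07],"spin":-0.17}]' -0.45
python3 - <<'E'
from h import *
print(delta((.62,-.01,.26),np.radians(166)))
E
```

```text
t: 2.5
tool_pos: [0.4275, 0.2742, 0.263]
orientation: [0.382, 3.118, 0.001]
force: [1.3, 1.3, -0.3]
opening: 0.0672
(array([-0.2553, -0.2294,  0.003 ]), np.float64(0.0007707915648795804))
```

```bash
python3 -m pendant '[{"delta_pos":[-0.03,-0.027,0],"spin":0},{"delta_pos":[-0.06,-0.054,0],"spin":0},{"delta_pos":[-0.095,-0.085,0],"spin":0},{"delta_pos":[-0.13,-0.117,0],"spin":0},{"delta_pos":[-0.165,-0.148,0],"spin":0},{"delta_pos":[-0.2,-0.18,0],"spin":0},{"delta_pos":[-0.23,-0.207,0],"spin":0},{"delta_pos":[-0.255,-0.229,0.003],"spin":0},{"delta_pos":[-0.255,-0.229,0.003],"spin":0},{"delta_pos":[-0.255,-0.229,0.003],"spin":0}]'
python3 - <<'E'
from h import *
c=robot.read_camera('wrist'); cv2.imwrite('pics/wrist1.png',c['color'])
np.savez('w1.npz',**{k:c[k] for k in c})
a=rect(c,.5627,.0049,.088,.12,.0003,True); b=rect(c,.5627,.0049,.074,.12,.0003,True)
cv2.imwrite('pics/rect1a.png',cv2.resize(a,(600,600)));cv2.imwrite('pics/rect1b.png',cv2.resize(b,(600,600)))
for l in ('plunger_top','peg_mid','dial_axis','index_mark','long_line'):
    for m in robot.mark_of('wrist',l)[:1]: print(l,round(m['score'],2),(c['R'].T@(m['location']-c['t'])).round(4))
E
```

```text
t: 3.5
tool_pos: [0.6197, -0.01, 0.2594]
orientation: [-0.384, -3.117, -0.001]
force: [-0.9, 0.1, 1.3]
opening: 0.0672
plunger_top 0.7 [ 0.5304 -0.1379  0.0953]
peg_mid 0.93 [ 0.6144 -0.0077  0.104 ]
dial_axis 0.61 [0.5592 0.0103 0.0876]
index_mark 0.61 [0.4918 0.0232 0.0889]
long_line 0.57 [ 0.6342 -0.0026  0.0745]
```

View pics/wrist1.png

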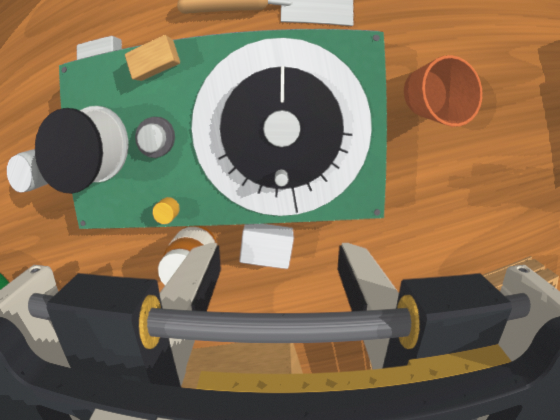

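View pics/rect1a.png

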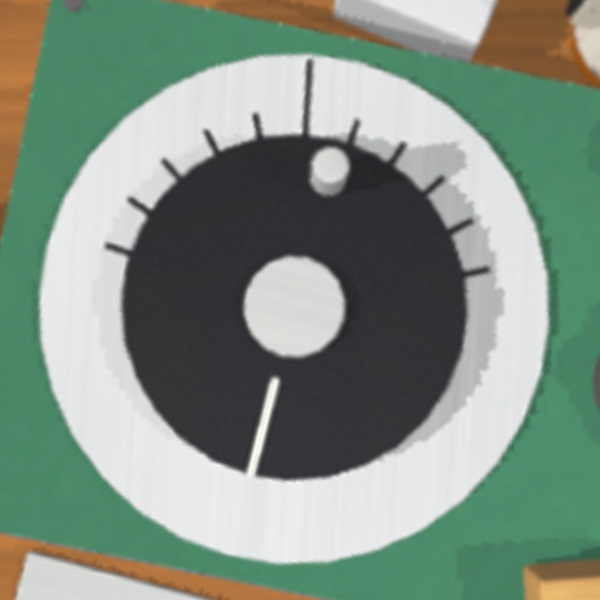

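View pics/rect1b.png

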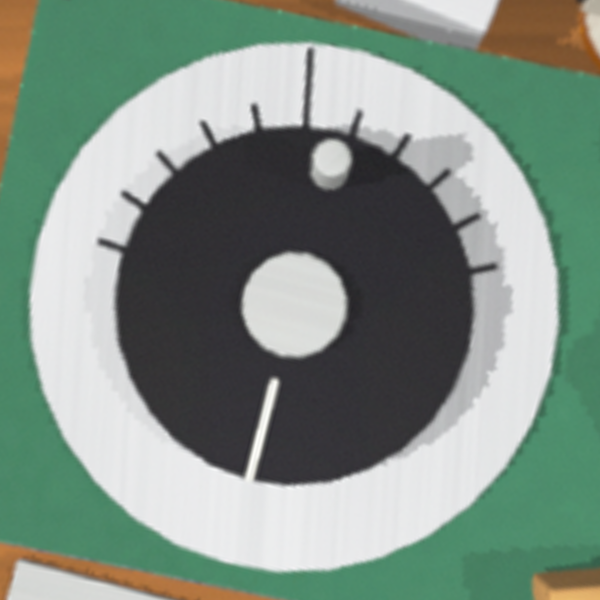

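The rectified wrist view gives the dial centre at (0.560, 0.007), in agreement with the collar centre. The index sits at about 166° (world) and the long line at about -3.5°, so the dial needs roughly 169° clockwise. Next step is to straddle the peg.

```bash
cat >> h.py <<'E'
CX,CY=.560,.007
def angles(c,fish,guess_i,guess_l=-3.45,cx=CX,cy=CY):
    def prof(z,r0,r1,g,sgn,w=12):
        A=np.radians(np.arange(g-w,g+w,.05)); R=np.linspace(r0,r1,40)
        aa,rr=np.meshgrid(A,R,indexing='ij')
        X=np.stack([cx+rr*np.cos(aa),cy+rr*np.sin(aa),np.full(aa.shape,z)],-1).reshape(-1,3)
        p=proj(c,X,fish).astype(np.float32).reshape(len(A),40,2)
        v=cv2.remap(cv2.cvtColor(c['color'],cv2.COLOR_BGR2GRAY),p[...,0],p[...,1],cv2.INTER_LINEAR).astype(float).mean(1)*sgn
        v-=np.median(v); k=v.argmax(); m=(abs(np.arange(len(A))-k)<60)&(v>.3*v.max())
        return np.degrees((A*v)[m].sum()/v[m].sum()), v.max()
    return prof(.088,.036,.066,guess_i,1),prof(.074,.088,.102,guess_l,-1)
E
python3 - <<'E'
from h import *
c=dict(np.load('w1.npz')); print(angles(c,True,166)); 
for d in ((.001,0),(0,.001)): print(angles(c,True,166,cx=CX+d[0],cy=CY+d[1]))
c=robot.read_camera('top'); print(angles(c,False,166))
a=np.radians(-14)
print(delta((CX+.053*np.cos(a),CY+.053*np.sin(a),.100),np.radians(166)))
E
```

```text
((np.float64(165.24798571778527), np.float64(186.95000000000002)), (np.float64(-3.578233336518673), np.float64(137.875)))
((np.float64(165.52683643347166), np.float64(187.14999999999998)), (np.float64(-3.609802655740545), np.float64(136.16249999999997)))
((np.float64(166.35137686993534), np.float64(186.52499999999998)), (np.float64(-4.17980182712563), np.float64(137.95)))
((np.float64(166.09456778366382), np.float64(126.32500000000002)), (np.float64(-3.965528790944222), np.float64(101.575)))
(array([0.0088, 0.0007, 0.1605]), np.float64(0.0020327598303877537))
```

```bash
python3 -m pendant '[{"delta_pos":[0.004,0.0005,0.03],"spin":0},{"delta_pos":[0.009,0.0005,0.06],"spin":0},{"delta_pos":[0.009,0.0005,0.09],"spin":0},{"delta_pos":[0.009,0.0005,0.12],"spin":0},{"delta_pos":[0.009,0.0005,0.14],"spin":0},{"delta_pos":[0.009,0.0005,0.15],"spin":0},{"delta_pos":[0.009,0.0005,0.158],"spin":0},{"delta_pos":[0.009,0.0005,0.16],"spin":0},{"delta_pos":[0.009,0.0005,0.16],"spin":0}]'
python3 - <<'E'
from h import *
c=robot.read_camera('wrist'); cv2.imwrite('pics/wrist2.png',c['color'])
E
```

```text
t: 4.75
tool_pos: [0.6118, -0.0059, 0.1013]
orientation: [0.379, 3.116, 0.001]
force: [-0.0, 0.3, 0.4]
opening: 0.0672
```

View pics/wrist2.png

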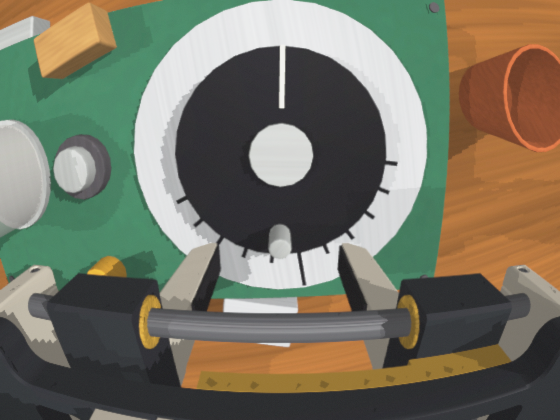

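The peg (280,240) stands centred between the fingertips (rows ~245). I'll narrow the jaws to about 24 mm without gripping, then sweep along the arc.

```bash
python3 -m pendant '[{"delta_pos":[0,0,0.001],"spin":0},{"delta_pos":[0,0,0.001],"spin":0},{"delta_pos":[0,0,0.001],"spin":0},{"delta_pos":[0,0,0.001],"spin":0},{"delta_pos":[0,0,0.001],"spin":0},{"delta_pos":[0,0,0.001],"spin":0}]' 0.48 3
python3 -m pendant '[{"delta_pos":[0.0001,-0.0032,0],"spin":0.06},{"delta_pos":[0.0004,-0.0063,0],"spin":0.12},{"delta_pos":[0.0009,-0.0095,0],"spin":0.18},{"delta_pos":[0.0015,-0.0126,0],"spin":0.24},{"delta_pos":[0.0024,-0.0157,0],"spin":0.30},{"delta_pos":[0.0034,-0.0187,0],"spin":0.36},{"delta_pos":[0.0046,-0.0216,0],"spin":0.42},{"delta_pos":[0.006,-0.0245,0],"spin":0.48},{"delta_pos":[0.0075,-0.0272,0],"spin":0.54},{"delta_pos":[0.0093,-0.0299,0],"spin":0.6}]'
python3 - <<'E'
from h import *
s,T=tool(); d=s['tool_pos'][:2]-[CX,CY]; print('r',np.hypot(*d),'ang',np.degrees(np.arctan2(d[1],d[0])),'yaw',np.degrees(np.arctan2(T[1,0],T[0,0])),s['force'],s['t'])
c=robot.read_camera('wrist'); cv2.imwrite('pics/wrist3.png',c['color'])
E
```

```text
t: 5.4
tool_pos: [0.612, -0.006, 0.1007]
orientation: [0.379, 3.116, 0.001]
force: [0.1, -0.2, 0.3]
opening: 0.0259
t: 6.4
tool_pos: [0.5956, -0.0329, 0.1006]
orientation: [1.287, 2.863, 0.002]
force: [0.2, 0.1, -0.3]
opening: 0.0241
r 0.053472921548308315 ang -48.19881181128731 yaw 131.60243869179132 [ 0.17172473  0.05778092 -0.27359958] 6.4
```

View pics/wrist3.png

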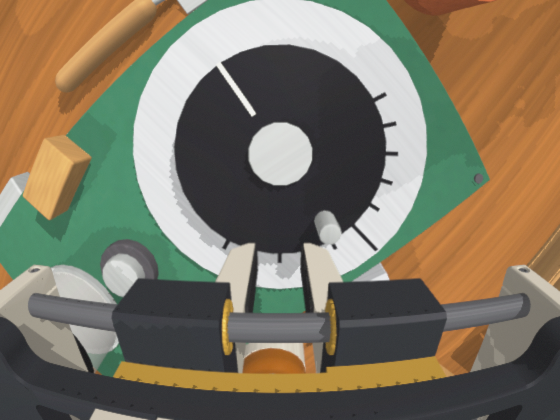

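```bash
python3 - <<'E'
from h import *
s,T=tool()
c=robot.read_camera('wrist'); 
for g in (166,150,140): print(angles(c,True,g,w if False else -3.45))
tp=s['tool_pos']
for dx in (-.0075,0,.0075): print('tip',dx,[proj(c,tp+T@np.array([dx,sy*.012,0]),True).round(0).tolist() for sy in (-1,0,1)])
for r in (53,): 
  for ang in (-14.5,):
    a=np.radians(ang); print('peg',[proj(c,[CX+.053*np.cos(a),CY+.053*np.sin(a),z],True).round(0).tolist() for z in (.088,.116)])
for l in ('peg_mid','dial_axis'):
    for m in robot.mark_of('wrist',l)[:1]: print(l,round(m['score'],2),(c['R'].T@(m['location']-c['t'])).round(4))
im=c['color'][180:300,200:360]; cv2.imwrite('pics/crop3.png',cv2.resize(im,(800,600),interpolation=cv2.INTER_CUBIC))
c=robot.read_camera('side'); cv2.imwrite('pics/side3.png',cv2.resize(c['color'][150:300,180:380],(800,600),interpolation=cv2.INTER_CUBIC))
E
```

```text
((np.float64(165.4201679739427), np.float64(189.57500000000002)), (np.float64(-3.6386686408842297), np.float64(177.77499999999998)))
((np.float64(161.8368598382804), np.float64(4.324999999999996)), (np.float64(-3.6386686408842297), np.float64(177.77499999999998)))
((np.float64(129.5977691363082), np.float64(1.0749999999999957)), (np.float64(-3.6386686408842297), np.float64(177.77499999999998)))
tip -0.0075 [[[262.0, 251.0]], [[281.0, 251.0]], [[299.0, 251.0]]]
tip 0 [[[262.0, 240.0]], [[281.0, 240.0]], [[299.0, 240.0]]]
tip 0.0075 [[[261.0, 229.0]], [[281.0, 229.0]], [[300.0, 229.0]]]
peg [[[325.0, 219.0]], [[331.0, 235.0]]]
peg_mid 0.59 [ 0.6133 -0.0055  0.1055]
dial_axis 0.6 [0.5606 0.0085 0.0881]
```

View pics/crop3.png

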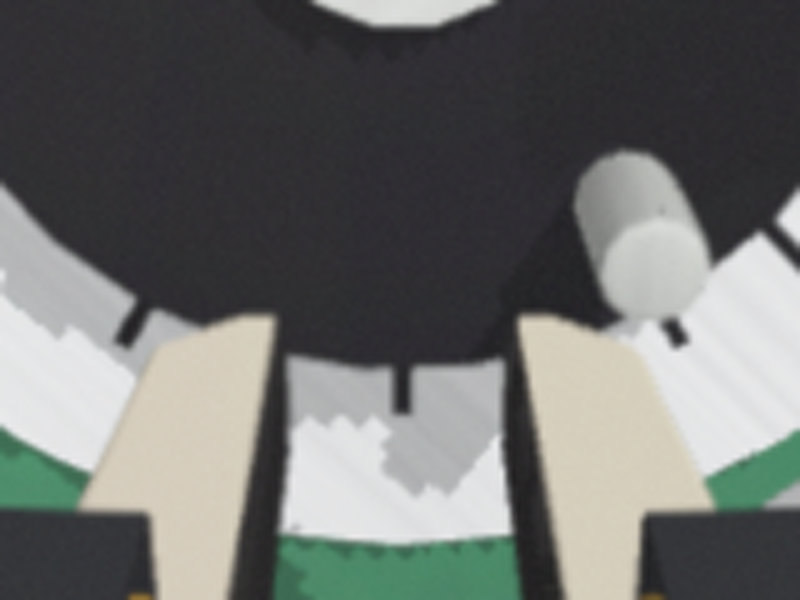

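View pics/side3.png

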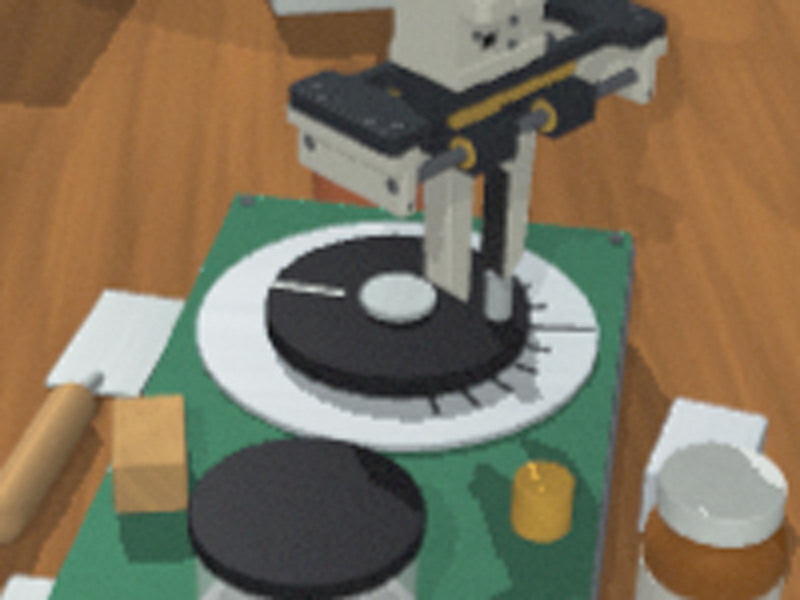

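```bash
python3 - <<'E'
from h import *
s,T=tool(); tp=s['tool_pos']; c=robot.read_camera('side')
print(s['q'].round(3),s['opening'],tp)
im=cv2.resize(c['color'][150:300,180:380],(800,600),interpolation=cv2.INTER_CUBIC)
def dot(X,col):
    p=proj(c,X)[0]; q=((p-[180,150]+.5)*4).astype(int); cv2.circle(im,tuple(int(v) for v in q),3,col,-1); print(q)
for sy in (-1,1):
  for dx in (-.0075,.0075):
    for z in (0,-.03): dot(tp+T@np.array([dx,sy*.012,z]),(0,0,255) if sy<0 else (255,0,0))
a=np.radians(-14.5)
for z in (.088,.116): dot(np.array([CX+.053*np.cos(a),CY+.053*np.sin(a),z]),(0,255,255))
cv2.imwrite('pics/side3b.png',im)
E
```

```text
[-1.410e-01  1.780e-01  1.606e+00  1.000e-03  1.355e+00 -8.710e-01] 0.023984770811520808 [ 0.59582071 -0.03270451  0.10060747]
[466 339]
[468 288]
[445 327]
[447 276]
[499 321]
[502 271]
[478 309]
[480 259]
[497 316]
[499 270]
```

View pics/side3b.png

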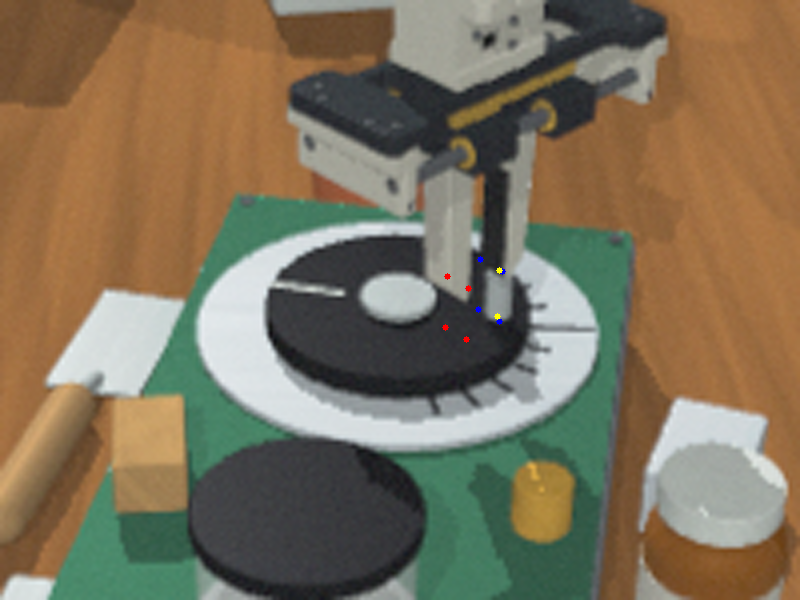

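The two cameras agree: the real fingertips end about 20–25 mm above the reported TCP. In the side view the projected tips fall at (466,339) and the actual ones show at (468,300). The fingers therefore passed over the peg and the dial has not moved (165.4°). I'll raise, swing back, and measure the tip offset more exactly.

```bash
python3 -m pendant '[{"delta_pos":[0,0,-0.01],"spin":0},{"delta_pos":[0.0006,0.007,-0.01],"spin":-0.13},{"delta_pos":[0.0018,0.0136,-0.01],"spin":-0.26},{"delta_pos":[0.004,0.02,-0.01],"spin":-0.39},{"delta_pos":[0.007,0.026,-0.01],"spin":-0.52},{"delta_pos":[0.0093,0.0299,-0.01],"spin":-0.6},{"delta_pos":[0.0093,0.0299,-0.01],"spin":-0.6},{"delta_pos":[0.0093,0.0299,-0.01],"spin":-0.6}]' 0.3
python3 - <<'E'
from h import *
s,T=tool(); tp=s['tool_pos']; c=robot.read_camera('side'); print(tp,s['opening'],s['t'])
x0,y0=250,170
im=cv2.resize(c['color'][y0:y0+75,x0:x0+100],(800,600),interpolation=cv2.INTER_CUBIC)
h=s['opening']/2
for z,col in ((0,(0,0,255)),(-.019,(0,255,0)),(-.025,(255,0,0))):
  for sy in (-1,1):
    for dx in (-.0075,.0075):
      p=proj(c,tp+T@np.array([dx,sy*h,z]))[0]; q=((p-[x0,y0]+.5)*8).astype(int); cv2.circle(im,tuple(int(v) for v in q),3,col,-1)
cv2.imwrite('pics/side4.png',im)
E
```

```text
t: 7.5
tool_pos: [0.6121, -0.0058, 0.1112]
orientation: [0.38, 3.115, 0.001]
force: [0.1, -0.5, -0.1]
opening: 0.0327
[ 0.61214929 -0.00580728  0.11121939] 0.032680129114789555 7.5
```

View pics/side4.png

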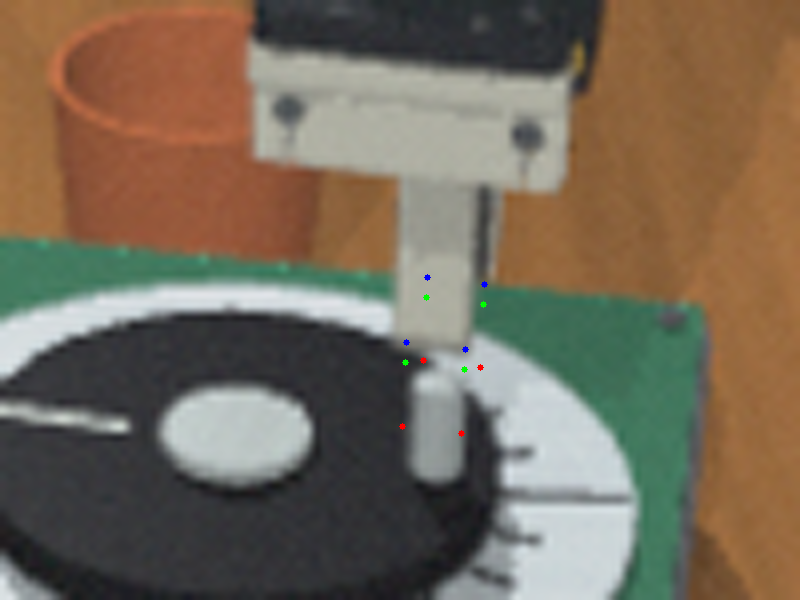

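```bash
python3 -m pendant '[{"delta_pos":[0,0,0.01],"spin":0},{"delta_pos":[0,0,0.02],"spin":0},{"delta_pos":[0,0,0.028],"spin":0},{"delta_pos":[0,0,0.033],"spin":0},{"delta_pos":[0,0,0.036],"spin":0},{"delta_pos":[0,0,0.036],"spin":0}]'
python3 - <<'E'
from h import *
s,T=tool(); tp=s['tool_pos']; c=robot.read_camera('side'); print(tp,s['force'],s['t'])
x0,y0=250,170
cv2.imwrite('pics/side5.png',cv2.resize(c['color'][y0:y0+75,x0:x0+100],(800,600),interpolation=cv2.INTER_CUBIC))
c=robot.read_camera('wrist'); cv2.imwrite('pics/wrist5.png',cv2.resize(c['color'][160:280,200:360],(800,600),interpolation=cv2.INTER_CUBIC))
E
```

```text
t: 8.15
tool_pos: [0.6118, -0.0059, 0.0744]
orientation: [0.38, 3.116, 0.001]
force: [-0.4, 0.3, 0.3]
opening: 0.0327
[ 0.61175032 -0.00593096  0.07436878] [-0.40457051  0.30496884  0.28664188] 8.15
```

View pics/side5.png

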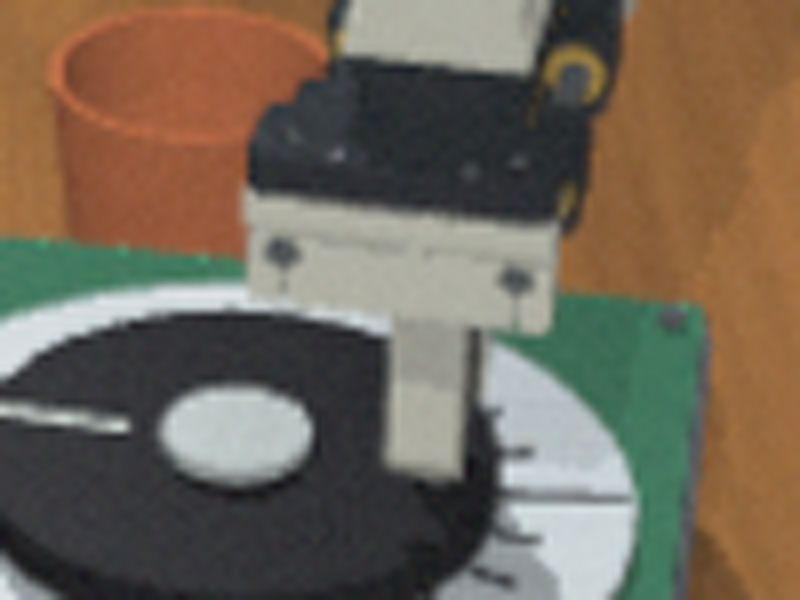

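View pics/wrist5.png

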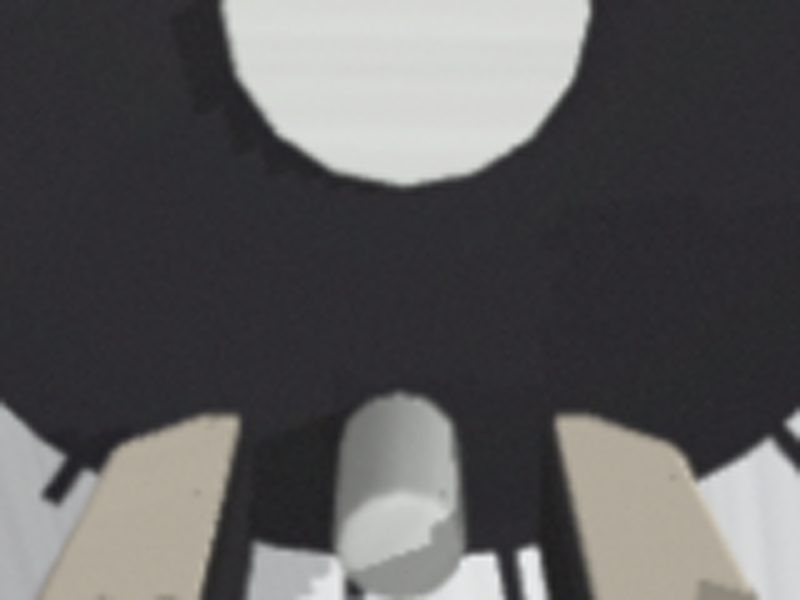

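Now the tips straddle the peg low down, with the peg at (400,490) in the crop centred between them, and no contact force. I'll repeat the sweep.

```bash
python3 -m pendant '[{"delta_pos":[0.0001,-0.0032,0],"spin":0.06},{"delta_pos":[0.0004,-0.0063,0],"spin":0.12},{"delta_pos":[0.0009,-0.0095,0],"spin":0.18},{"delta_pos":[0.0015,-0.0126,0],"spin":0.24},{"delta_pos":[0.0024,-0.0157,0],"spin":0.30},{"delta_pos":[0.0034,-0.0187,0],"spin":0.36},{"delta_pos":[0.0046,-0.0216,0],"spin":0.42},{"delta_pos":[0.006,-0.0245,0],"spin":0.48},{"delta_pos":[0.0075,-0.0272,0],"spin":0.54},{"delta_pos":[0.0093,-0.0299,0],"spin":0.6}]' 0.48
cat >> h.py <<'E'
def chk():
    s,T=tool(); d=s['tool_pos'][:2]-[CX,CY]; print('r',np.hypot(*d).round(4),'ang',np.degrees(np.arctan2(d[1],d[0])).round(2),'yaw',np.degrees(np.arctan2(T[1,0],T[0,0])).round(2),s['force'].round(1),s['tool_pos'].round(4),s['t'])
E
python3 - <<'E'
from h import *
chk()
c=robot.read_camera('wrist'); cv2.imwrite('pics/wrist6.png',c['color'])
E
```

```text
t: 9.25
tool_pos: [0.5969, -0.0325, 0.0761]
orientation: [1.287, 2.861, 0.004]
force: [1.2, 1.3, -0.9]
opening: 0.0241
r 0.0541 ang -46.93 yaw 131.57 [ 1.2  1.3 -0.9] [ 0.5969 -0.0325  0.0761] 9.25
```

View pics/wrist6.png

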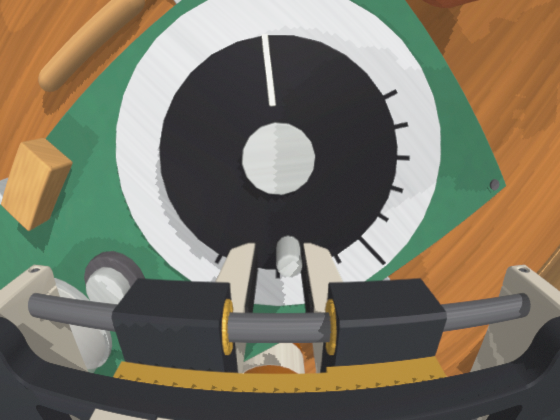

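```bash
for i in 1 ; do python3 -m pendant '[{"delta_pos":[0.0001,-0.0032,0],"spin":0.06},{"delta_pos":[0.0004,-0.0063,0],"spin":0.12},{"delta_pos":[0.0009,-0.0095,0],"spin":0.18},{"delta_pos":[0.0015,-0.0126,0],"spin":0.24},{"delta_pos":[0.0024,-0.0157,0],"spin":0.30},{"delta_pos":[0.0034,-0.0187,0],"spin":0.36},{"delta_pos":[0.0046,-0.0216,0],"spin":0.42},{"delta_pos":[0.006,-0.0245,0],"spin":0.48},{"delta_pos":[0.0075,-0.0272,0],"spin":0.54},{"delta_pos":[0.0093,-0.0299,0.001],"spin":0.6}]'; done
python3 -c "
from h import *
chk()"
```

```text
t: 10.3
tool_pos: [0.5691, -0.0458, 0.076]
orientation: [2.08, 2.347, 0.008]
force: [1.8, -0.5, 0.7]
opening: 0.0239
r 0.0536 ang -80.19 yaw 96.91 [ 1.8 -0.5  0.7] [ 0.5691 -0.0458  0.076 ] 10.3
```

```bash
python3 -m pendant '[{"delta_pos":[0.0001,-0.0032,0],"spin":0.06},{"delta_pos":[0.0004,-0.0063,0],"spin":0.12},{"delta_pos":[0.0009,-0.0095,0],"spin":0.18},{"delta_pos":[0.0015,-0.0126,0],"spin":0.24},{"delta_pos":[0.0024,-0.0157,0],"spin":0.30},{"delta_pos":[0.0034,-0.0187,0],"spin":0.36},{"delta_pos":[0.0046,-0.0216,0],"spin":0.42},{"delta_pos":[0.006,-0.0245,0],"spin":0.48},{"delta_pos":[0.0075,-0.0272,0],"spin":0.54},{"delta_pos":[0.0093,-0.0299,0.001],"spin":0.6}]'
python3 -c "
from h import *
chk()
a=np.arctan2(*(robot.read_state()['tool_pos'][:2]-[CX,CY])[::-1])
for f in np.arange(.06,.61,.06):
  print(round(f,2), delta((CX+.0535*np.cos(a-f),CY+.0535*np.sin(a-f),.076),np.pi+a-f))
"
```

```text
t: 11.3
tool_pos: [0.5395, -0.0405, 0.0759]
orientation: [2.681, 1.625, 0.013]
force: [2.1, -1.0, 1.2]
opening: 0.0244
r 0.0518 ang -113.36 yaw 62.46 [ 2.1 -1.   1.2] [ 0.5395 -0.0405  0.0759] 11.3
0.06 (array([-0.0019, -0.0031, -0.0001]), np.float64(-0.012923102361238836))
0.12 (array([-0.0018, -0.0063, -0.0002]), np.float64(0.04707689763876122))
0.18 (array([-0.0016, -0.0095, -0.0002]), np.float64(0.10707689763876083))
0.24 (array([-0.0011, -0.0127, -0.0002]), np.float64(0.16707689763876132))
0.3 (array([-0.0005, -0.0158, -0.0002]), np.float64(0.22707689763876093))
0.36 (array([ 0.0003, -0.0189, -0.0003]), np.float64(0.287076897638761))
0.42 (array([ 0.0013, -0.022 , -0.0003]), np.float64(0.34707689763876104))
0.48 (array([ 0.0025, -0.025 , -0.0003]), np.float64(0.4070768976387611))
0.54 (array([ 0.0038, -0.0279, -0.0003]), np.float64(0.46707689763876115))
0.6 (array([ 0.0054, -0.0307, -0.0004]), np.float64(0.5270768976387612))
```

```bash
python3 -m pendant '[{"delta_pos":[-0.0009,-0.0031,0],"spin":0.01},{"delta_pos":[-0.0018,-0.0063,0],"spin":0.05},{"delta_pos":[-0.0016,-0.0095,0],"spin":0.11},{"delta_pos":[-0.0011,-0.0127,0],"spin":0.17},{"delta_pos":[-0.0005,-0.0158,0],"spin":0.23},{"delta_pos":[0.0003,-0.0189,0],"spin":0.29},{"delta_pos":[0.0013,-0.022,0],"spin":0.35},{"delta_pos":[0.0025,-0.025,0],"spin":0.41},{"delta_pos":[0.0038,-0.0279,0],"spin":0.47},{"delta_pos":[0.0054,-0.0307,0],"spin":0.53}]'
python3 -c "
from h import *
chk()
c=robot.read_camera('wrist'); cv2.imwrite('pics/wrist7.png',c['color'])
for g in (45,25): print(angles(c,True,g))
a=np.arctan2(*(robot.read_state()['tool_pos'][:2]-[CX,CY])[::-1])
for f in np.arange(.06,.61,.06):
  print(round(f,2), delta((CX+.0535*np.cos(a-f),CY+.0535*np.sin(a-f),.076),np.pi+a-f))
"
```

```text
t: 12.3
tool_pos: [0.5152, -0.0219, 0.0764]
orientation: [3.014, 0.866, 0.017]
force: [1.0, -2.6, 1.0]
opening: 0.024
r 0.0533 ang -147.13 yaw 32.07 [ 1.  -2.6  1. ] [ 0.5152 -0.0219  0.0764] 12.3
((np.float64(39.23437847411923), np.float64(184.15)), (np.float64(-3.6691674281343603), np.float64(178.21249999999998)))
((np.float64(36.73425182743333), np.float64(47.224999999999994)), (np.float64(-3.6691674281343603), np.float64(178.21249999999998)))
0.06 (array([-0.0002, -0.0032,  0.0003]), np.float64(0.05177962702222505))
0.12 (array([ 0.0001, -0.0064,  0.0002]), np.float64(0.1117796270222251))
0.18 (array([ 0.0005, -0.0096,  0.0002]), np.float64(0.17177962702222516))
0.24 (array([ 0.0012, -0.0127,  0.0002]), np.float64(0.23177962702222477))
0.3 (array([ 0.002 , -0.0158,  0.0002]), np.float64(0.2917796270222248))
0.36 (array([ 0.003 , -0.0189,  0.0002]), np.float64(0.35177962702222487))
0.42 (array([ 0.0042, -0.0219,  0.0002]), np.float64(0.4117796270222249))
0.48 (array([ 0.0056, -0.0248,  0.0001]), np.float64(0.471779627022225))
0.54 (array([ 0.0071, -0.0276,  0.0001]), np.float64(0.531779627022225))
0.6 (array([ 0.0089, -0.0303,  0.0001]), np.float64(0.5917796270222251))
```

View pics/wrist7.png

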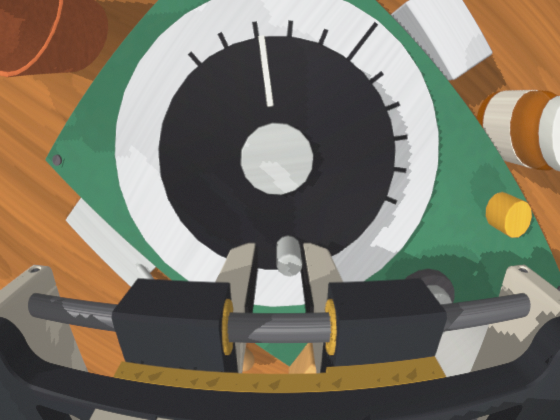

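Index at 39.2° (line tip at about (262,38)), so 42.9° remains. Pushing 0.6 rad further.

```bash
python3 -m pendant '[{"delta_pos":[-0.0002,-0.0032,0],"spin":0.05},{"delta_pos":[0.0001,-0.0064,0],"spin":0.11},{"delta_pos":[0.0005,-0.0096,0],"spin":0.17},{"delta_pos":[0.0012,-0.0127,0],"spin":0.23},{"delta_pos":[0.002,-0.0158,0],"spin":0.29},{"delta_pos":[0.003,-0.0189,0],"spin":0.35},{"delta_pos":[0.0042,-0.0219,0],"spin":0.41},{"delta_pos":[0.0056,-0.0248,0],"spin":0.47},{"delta_pos":[0.0071,-0.0276,0],"spin":0.53},{"delta_pos":[0.0089,-0.0303,0],"spin":0.59}]'
python3 -c "
from h import *
chk()
c=robot.read_camera('wrist'); cv2.imwrite('pics/wrist8.png',c['color'])
c2=robot.read_camera('top')
r=angles(c,True,6); print(r, angles(c2,False,6))
a=np.arctan2(*(robot.read_state()['tool_pos'][:2]-[CX,CY])[::-1])
for f in np.arange(.02,.21,.02):
  print(round(f,2), delta((CX+.0535*np.cos(a-f),CY+.0535*np.sin(a-f),.076),np.pi+a-f))
"
```

```text
t: 13.35
tool_pos: [0.5066, 0.0086, 0.0765]
orientation: [3.139, -0.052, 0.019]
force: [-0.4, -2.0, 0.8]
opening: 0.0245
r 0.0534 ang 178.31 yaw -1.9 [-0.4 -2.   0.8] [0.5066 0.0086 0.0765] 13.35
((np.float64(5.161175838786071), np.float64(188.47500000000002)), (np.float64(-3.651052280735), np.float64(114.67500000000001))) ((np.float64(16.40245098039207), np.float64(1.1750000000000114)), (np.float64(-0.3313096862207934), np.float64(0.9249999999999972)))
0.02 (array([-0.0001, -0.0011,  0.0004]), np.float64(0.024002933511532376))
0.04 (array([-0.    , -0.0021,  0.0004]), np.float64(0.044002933511533726))
0.06 (array([ 0.    , -0.0032,  0.0004]), np.float64(0.0640029335115333))
0.08 (array([ 0.0001, -0.0043,  0.0004]), np.float64(0.08400293351153465))
0.1 (array([ 0.0002, -0.0053,  0.0004]), np.float64(0.10400293351153422))
0.12 (array([ 0.0003, -0.0064,  0.0004]), np.float64(0.1240029335115338))
0.14 (array([ 0.0005, -0.0075,  0.0004]), np.float64(0.14400293351153337))
0.16 (array([ 0.0006, -0.0085,  0.0004]), np.float64(0.16400293351153294))
0.18 (array([ 0.0008, -0.0096,  0.0004]), np.float64(0.18400293351153252))
0.2 (array([ 0.001 , -0.0106,  0.0004]), np.float64(0.20400293351153387))
```

View pics/wrist8.png

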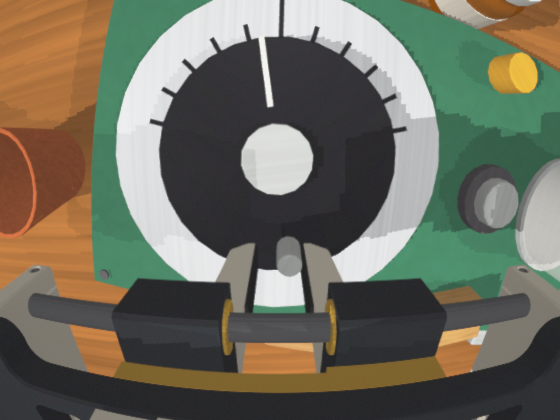

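```bash
python3 -m pendant '[{"delta_pos":[0,-0.0011,0],"spin":0.02},{"delta_pos":[0,-0.0021,0],"spin":0.044},{"delta_pos":[0,-0.0032,0],"spin":0.064},{"delta_pos":[0.0001,-0.0043,0],"spin":0.084},{"delta_pos":[0.0002,-0.0053,0],"spin":0.104},{"delta_pos":[0.0003,-0.0064,0],"spin":0.124},{"delta_pos":[0.0005,-0.0072,0],"spin":0.14},{"delta_pos":[0.0005,-0.0075,0],"spin":0.144},{"delta_pos":[0.0005,-0.0075,0],"spin":0.144}]'
cat >> h.py <<'E'
from scipy.optimize import least_squares
def center(c,fish,z,r,g0,g1,cx=CX,cy=CY):
    """fit circle centre: radial edge of given radius over angles g0..g1 deg"""
    g=cv2.cvtColor(c['color'],cv2.COLOR_BGR2GRAY); A=np.radians(np.arange(g0,g1,2.)); R=np.arange(r-.008,r+.008,.0002)
    aa,rr=np.meshgrid(A,R,indexing='ij')
    X=np.stack([cx+rr*np.cos(aa),cy+rr*np.sin(aa),np.full(aa.shape,z)],-1).reshape(-1,3)
    p=proj(c,X,fish).astype(np.float32).reshape(len(A),len(R),2)
    v=cv2.remap(g,p[...,0],p[...,1],cv2.INTER_LINEAR).astype(float)
    d=abs(cv2.GaussianBlur(np.gradient(v,axis=1),(9,1),0)); rad=R[d.argmax(1)]
    P=np.stack([cx+rad*np.cos(A),cy+rad*np.sin(A)],1)
    s=least_squares(lambda q:np.hypot(P[:,0]-q[0],P[:,1]-q[1])-q[2],[cx,cy,r],loss='soft_l1',f_scale=.0005)
    return s.x.round(5)
E
python3 -c "
from h import *
chk()
c=robot.read_camera('wrist'); cv2.imwrite('pics/wrist9.png',c['color'])
print(center(c,True,.074,.106,-60,130),center(c,True,.088,.070,-70,120))
r=angles(c,True,-1); print(r)
x=center(c,True,.088,.070,-70,120); print(angles(c,True,-1,cx=x[0],cy=x[1]))
"
```

```text
t: 14.35
tool_pos: [0.5074, 0.0165, 0.0764]
orientation: [3.129, -0.276, 0.019]
force: [-0.4, -1.7, 0.9]
opening: 0.0244
r 0.0535 ang 169.75 yaw -10.08 [-0.4 -1.7  0.9] [0.5074 0.0165 0.0764] 14.35
[0.55959 0.00712 0.10525] [0.56011 0.00687 0.06878]
((np.float64(-3.402839091275573), np.float64(188.625)), (np.float64(-3.702119359041702), np.float64(109.03750000000001)))
((np.float64(-3.2616660152501753), np.float64(188.58749999999998)), (np.float64(-3.627107884778579), np.float64(107.45000000000002)))
```

View pics/wrist9.png

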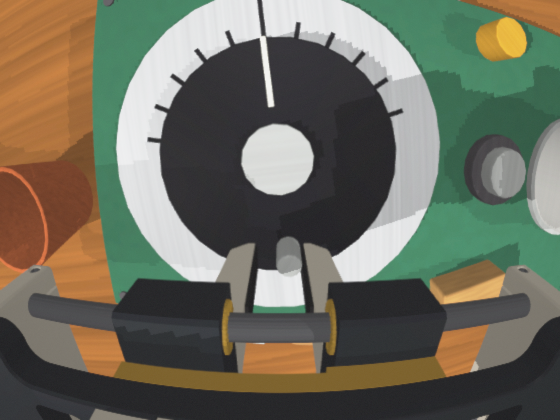

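Aligned to about 0.3° by measurement: the index and long line run on from each other at (264,38). One tiny nudge, then open and lift.

```bash
python3 -m pendant '[{"delta_pos":[0,-0.0004,0],"spin":0.005},{"delta_pos":[0,-0.0004,0],"spin":0.005},{"delta_pos":[0,-0.0004,0],"spin":0.005}]'
python3 -c "
from h import *
c=robot.read_camera('wrist'); chk(); print(angles(c,True,-3))"
python3 -m pendant '[{"delta_pos":[0,0,0],"spin":0},{"delta_pos":[0,0,0],"spin":0},{"delta_pos":[0,0,0],"spin":0},{"delta_pos":[0,0,0],"spin":0}]' 0.1
python3 -m pendant '[{"delta_pos":[0,0,-0.01],"spin":0},{"delta_pos":[0,0,-0.03],"spin":0},{"delta_pos":[0,0,-0.06],"spin":0},{"delta_pos":[0,0,-0.1],"spin":0},{"delta_pos":[0,0,-0.14],"spin":0},{"delta_pos":[0,0,-0.14],"spin":0},{"delta_pos":[0,0,-0.14],"spin":0}]'
python3 -c "
from h import *
c=robot.read_camera('wrist'); cv2.imwrite('pics/wrist10.png',c['color']); chk(); print(angles(c,True,-3))
x=center(c,True,.088,.070,-70,120); y=center(c,True,.074,.106,-60,130); print(x,y);print(angles(c,True,-3,cx=x[0],cy=x[1]))
c=robot.read_camera('side');cv2.imwrite('pics/side10.png',c['color']); print(angles(c,False,-3))
m=robot.mark_of('wrist','plunger_top')
c=robot.read_camera('wrist')
for k in m[:2]: print(k['score'],c['R'].T@(k['location']-c['t']))
"
```

```text
t: 14.7
tool_pos: [0.5074, 0.0169, 0.0764]
orientation: [3.128, -0.283, 0.019]
force: [0.2, -1.9, 0.4]
opening: 0.0242
r 0.0535 ang 169.33 yaw -10.35 [-0.1 -0.7  1.2] [0.5075 0.0169 0.0764] 14.75
((np.float64(-3.803560898406605), np.float64(188.6)), (np.float64(-3.71810439602082), np.float64(109.16249999999998)))
t: 15.15
tool_pos: [0.5074, 0.017, 0.0764]
orientation: [3.128, -0.283, 0.019]
force: [0.2, 0.8, 0.2]
opening: 0.0416
t: 15.85
tool_pos: [0.5068, 0.0172, 0.2183]
orientation: [3.128, -0.283, 0.024]
force: [-0.4, 0.5, -1.1]
opening: 0.0418
r 0.0552 ang 169.28 yaw -10.35 [ 0.6  0.2 -0.7] [0.5057 0.0173 0.2165] 15.9
((np.float64(-3.588887113551494), np.float64(186.4125)), (np.float64(-3.605964707398009), np.float64(154.16250000000002)))
[0.56019 0.00708 0.069  ] [0.55986 0.00716 0.10563]
((np.float64(-3.700366156099762), np.float64(186.45)), (np.float64(-3.6593970511516405), np.float64(153.975)))
((np.float64(-2.6754736736063838), np.float64(83.4625)), (np.float64(-2.5706366761853787), np.float64(79.5)))
0.93 [ 0.52425735 -0.14150634  0.09177808]
```

View pics/wrist10.png

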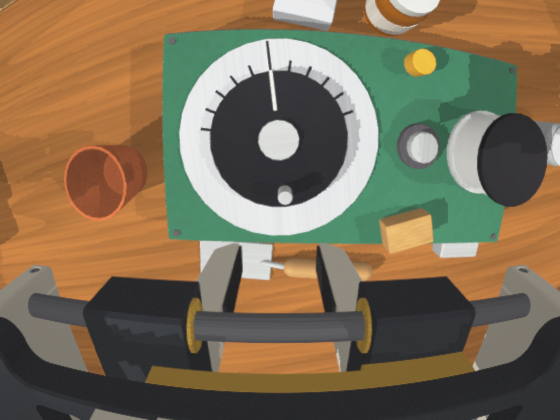

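View pics/side10.png

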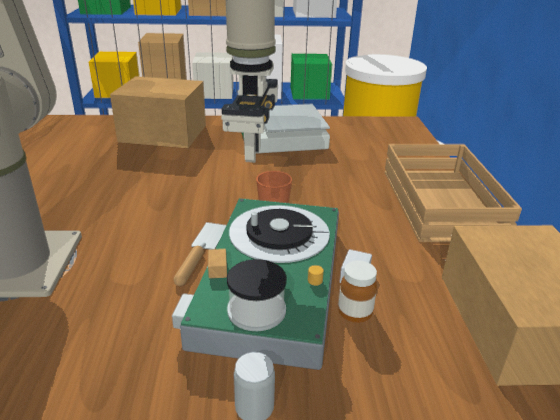

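The dial now stands on the line: index -3.59°, long line -3.61°, with the wrist and side cameras agreeing to within about 0.1°. Everything else is undisturbed. Next the plunger.

```bash
python3 -c "
from h import *
print(delta((.5288,-.136,.15),np.radians(77.7)))"
```

```text
(array([0.0506, 0.1465, 0.0651]), np.float64(-1.5367511788852113))
```

```bash
python3 -m pendant '[{"delta_pos":[0.005,0.015,0],"spin":-0.14},{"delta_pos":[0.01,0.03,0],"spin":-0.28},{"delta_pos":[0.015,0.045,0],"spin":-0.42},{"delta_pos":[0.02,0.06,0],"spin":-0.56},{"delta_pos":[0.025,0.075,0],"spin":-0.7},{"delta_pos":[0.03,0.09,0],"spin":-0.84},{"delta_pos":[0.035,0.105,0],"spin":-0.98},{"delta_pos":[0.04,0.12,0],"spin":-1.12},{"delta_pos":[0.045,0.135,0],"spin":-1.26},{"delta_pos":[0.0506,0.1465,0],"spin":-1.4}]' 1 10
python3 -c "
from h import *
c=robot.read_camera('wrist'); cv2.imwrite('pics/wrist11.png',c['color']); chk()
a=rect(c,.5274,-.1425,.094,.06,.0003,True); b=rect(c,.5274,-.1425,.082,.06,.0003,True)
o=np.hstack([a,b]); cv2.line(o,(0,200),(799,200),(0,0,255),1); cv2.line(o,(200,0),(200,399),(0,0,255),1); cv2.line(o,(600,0),(600,399),(0,0,255),1); cv2.imwrite('pics/rp.png',o)
for k in robot.mark_of('wrist','plunger_top')[:1]: print(k['score'],c['R'].T@(k['location']-c['t']))
print(delta((.5288,-.136,.12),np.radians(77.7)))"
```

```text
t: 17.05
tool_pos: [0.5274, -0.1365, 0.2135]
orientation: [2.567, 1.803, 0.008]
force: [0.7, 0.1, -0.7]
opening: 0.0007
r 0.1486 ang -102.59 yaw 70.68 [-0.9 -1.3 -0.1] [ 0.5276 -0.138   0.2134] 17.1
0.85 [ 0.52657598 -0.14193945  0.09302759]
(array([0.0011, 0.0003, 0.0935]), np.float64(-0.13584033849615462))
```

View pics/wrist11.png

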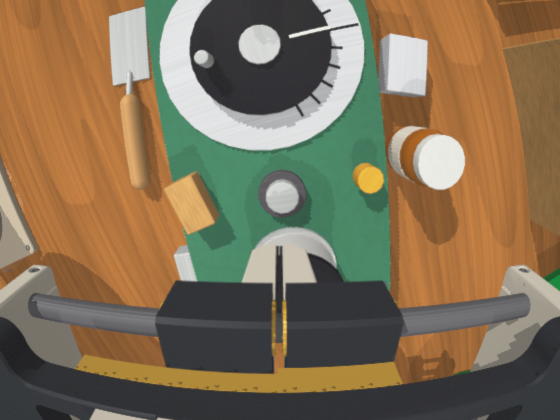

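View pics/rp.png

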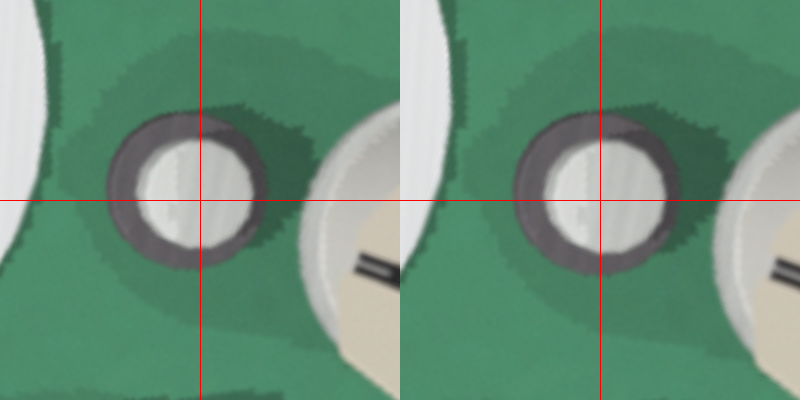

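The plunger centre comes out at (0.529, -0.1415), agreeing with the network and the drawing. Descending to just above it.

```bash
python3 -c "
from h import *
print(delta((.5304,-.1366,.085),np.radians(77.7)))"
```

```text
(array([0.0011, 0.0018, 0.1285]), np.float64(-0.13584033849615462))
```

```bash
python3 -m pendant '[{"delta_pos":[0.001,0.002,0.02],"spin":-0.136},{"delta_pos":[0.001,0.002,0.045],"spin":-0.136},{"delta_pos":[0.001,0.002,0.07],"spin":-0.136},{"delta_pos":[0.001,0.002,0.095],"spin":-0.136},{"delta_pos":[0.001,0.002,0.112],"spin":-0.136},{"delta_pos":[0.001,0.002,0.122],"spin":-0.136},{"delta_pos":[0.001,0.002,0.128],"spin":-0.136},{"delta_pos":[0.001,0.002,0.128],"spin":-0.136}]'
python3 -c "
from h import *
chk()
c=robot.read_camera('wrist'); cv2.imwrite('pics/wrist12.png',c['color'])
c=robot.read_camera('side'); cv2.imwrite('pics/side12.png',cv2.resize(c['color'][180:330,180:380],(800,600),interpolation=cv2.INTER_CUBIC))
print(delta((.5304,-.1366,.080),np.radians(77.7)))"
```

```text
t: 17.95
tool_pos: [0.5301, -0.1363, 0.0849]
orientation: [2.445, 1.967, 0.006]
force: [0.3, -0.4, 0.2]
opening: 0.0004
r 0.1464 ang -101.78 yaw 77.64 [ 0.3 -0.4  0.2] [ 0.5301 -0.1363  0.0849] 17.95
(array([ 0.    , -0.0008,  0.0064]), np.float64(-0.0006105945839784965))
```

View pics/wrist12.png

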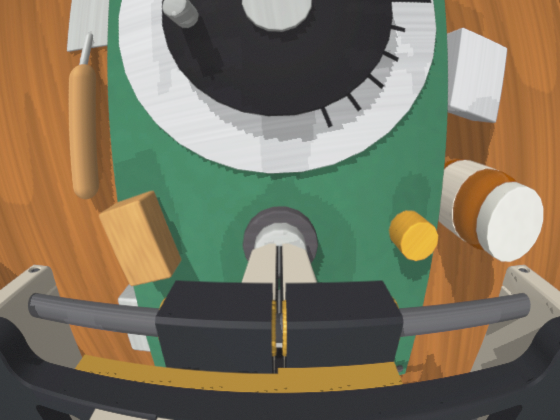

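View pics/side12.png

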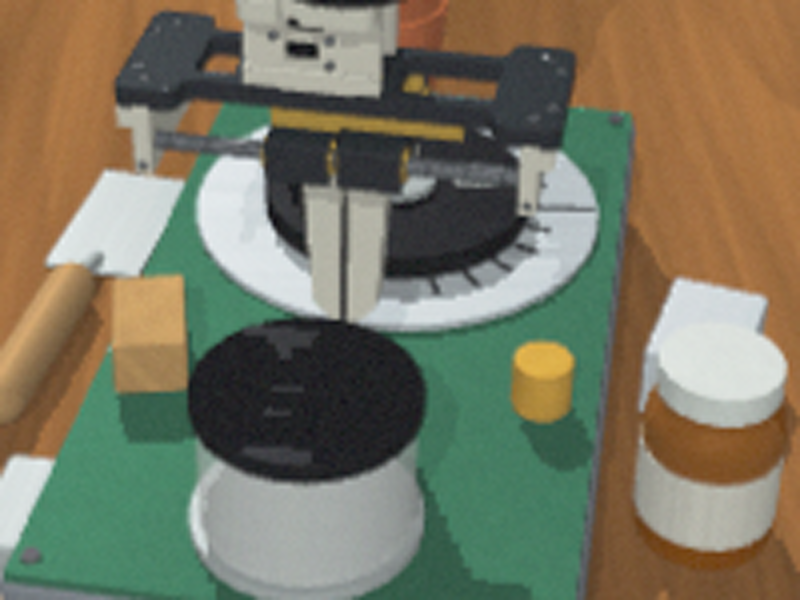

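The tips stand over the button (about (280,240)) and the gripper clears the hopper and carton. Pressing slowly while watching the force.

```bash
python3 -m pendant '[{"delta_pos":[0,-0.0005,0.003],"spin":0},{"delta_pos":[0,-0.0005,0.006],"spin":0},{"delta_pos":[0,-0.0005,0.009],"spin":0},{"delta_pos":[0,-0.0005,0.012],"spin":0},{"delta_pos":[0,-0.0005,0.015],"spin":0},{"delta_pos":[0,-0.0005,0.015],"spin":0}]'
python3 -m pendant '[{"delta_pos":[0,0,0.001],"spin":0},{"delta_pos":[0,0,0.002],"spin":0},{"delta_pos":[0,0,0.002],"spin":0}]'
```

```text
t: 18.65
tool_pos: [0.5303, -0.1365, 0.0707]
orientation: [2.444, 1.967, 0.007]
force: [-0.0, -0.8, -0.8]
opening: 0.0004
t: 18.95
tool_pos: [0.5303, -0.1365, 0.0686]
orientation: [2.444, 1.967, 0.007]
force: [0.7, -0.1, 0.0]
opening: 0.0004
```

```bash
for z in 1; do python3 -m pendant '[{"delta_pos":[0,0,0.001],"spin":0},{"delta_pos":[0,0,0.002],"spin":0},{"delta_pos":[0,0,0.003],"spin":0},{"delta_pos":[0,0,0.003],"spin":0}]'; python3 -m pendant '[{"delta_pos":[0,0,0.001],"spin":0},{"delta_pos":[0,0,0.002],"spin":0},{"delta_pos":[0,0,0.002],"spin":0}]'; done
python3 -c "
from h import *
c=robot.read_camera('wrist'); cv2.imwrite('pics/wrist13.png',cv2.resize(c['color'][180:300,200:360],(800,600),interpolation=cv2.INTER_CUBIC))"
```

```text
t: 19.35
tool_pos: [0.5304, -0.1366, 0.0657]
orientation: [2.444, 1.967, 0.007]
force: [-0.6, 0.7, 2.7]
opening: 0.0005
t: 19.65
tool_pos: [0.5304, -0.1366, 0.0636]
orientation: [2.444, 1.967, 0.007]
force: [-1.7, 0.1, 3.7]
opening: 0.0004
```

View pics/wrist13.png

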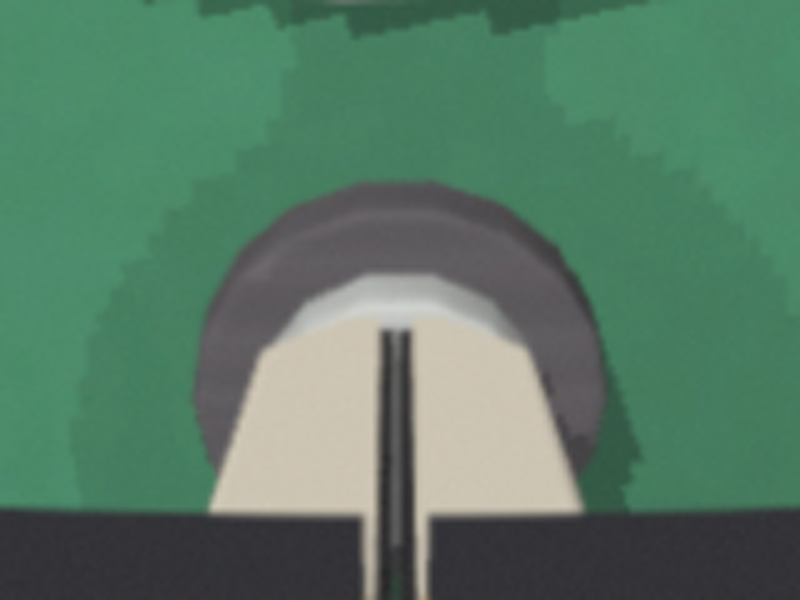

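Contact came at TCP z≈0.067 and the force is rising with the spring. Continuing to the stop.

```bash
python3 -m pendant '[{"delta_pos":[0,0,0.001],"spin":0},{"delta_pos":[0,0,0.002],"spin":0},{"delta_pos":[0,0,0.003],"spin":0},{"delta_pos":[0,0,0.003],"spin":0}]'; python3 -m pendant '[{"delta_pos":[0,0,0.001],"spin":0},{"delta_pos":[0,0,0.001],"spin":0}]';  python3 -m pendant '[{"delta_pos":[0,0,0.001],"spin":0},{"delta_pos":[0,0,0.001],"spin":0}]'
```

```text
t: 20.1
tool_pos: [0.5304, -0.1366, 0.0606]
orientation: [2.444, 1.967, 0.007]
force: [-1.9, 0.8, 3.9]
opening: 0.0005
t: 20.3
tool_pos: [0.5305, -0.1366, 0.0603]
orientation: [2.443, 1.967, 0.007]
force: [-4.3, 1.7, 10.4]
opening: 0.0005
t: 20.5
tool_pos: [0.5305, -0.1366, 0.0603]
orientation: [2.443, 1.967, 0.007]
force: [-6.1, 1.8, 13.0]
opening: 0.0002
```

At the stop: z holds at 0.0603, about 8 mm below contact, with force jumping to 13 N. One more firm press, then let it up and retreat.

```bash
python3 -m pendant '[{"delta_pos":[0,0,0.001],"spin":0},{"delta_pos":[0,0,0.001],"spin":0},{"delta_pos":[0,0,0.001],"spin":0}]'
python3 -m pendant '[{"delta_pos":[0,0,-0.002],"spin":0},{"delta_pos":[0,0,-0.005],"spin":0},{"delta_pos":[0,0,-0.009],"spin":0},{"delta_pos":[0,0,-0.014],"spin":0},{"delta_pos":[0,0,-0.03],"spin":0},{"delta_pos":[0,0,-0.06],"spin":0},{"delta_pos":[0,0,-0.1],"spin":0},{"delta_pos":[0,0,-0.14],"spin":0},{"delta_pos":[0,0,-0.17],"spin":0},{"delta_pos":[0,0,-0.17],"spin":0}]'
python3 -m pendant '[{"delta_pos":[-0.03,0,0],"spin":0},{"delta_pos":[-0.06,0,0],"spin":0},{"delta_pos":[-0.08,0,0],"spin":0},{"delta_pos":[-0.08,0,0],"spin":0}]'
python3 -c "
from h import *
chk()
c=robot.read_camera('wrist'); cv2.imwrite('pics/wrist14.png',c['color']); print(angles(c,True,-3))
x=center(c,True,.088,.070,-70,120); print(x,angles(c,True,-3,cx=x[0],cy=x[1]))
for k in robot.mark_of('wrist','plunger_top')[:1]: print(k['score'],c['R'].T@(k['location']-c['t']))
c=robot.read_camera('side');cv2.imwrite('pics/side14.png',c['color']); print(angles(c,False,-3))
c=robot.read_camera('top')
for l in ('weight','carton','pot','jar','trowel','can','tin'):
    for m in robot.mark_of('top',l)[:1]: print(l,round(m['score'],2),(c['R'].T@(m['location']-c['t'])).round(3))
"
```

```text
t: 20.8
tool_pos: [0.5305, -0.1366, 0.0602]
orientation: [2.443, 1.967, 0.007]
force: [-5.9, 3.3, 12.1]
opening: 0.0004
t: 21.8
tool_pos: [0.5321, -0.1374, 0.2363]
orientation: [2.437, 1.962, 0.015]
force: [0.7, -0.9, -0.4]
opening: 0.0004
t: 22.2
tool_pos: [0.5139, -0.2176, 0.2351]
orientation: [2.441, 1.959, 0.013]
force: [0.0, -0.1, 0.2]
opening: 0.0002
r 0.2292 ang -101.59 yaw 77.52 [ 0.  -0.1  0.2] [ 0.5139 -0.2176  0.2351] 22.2
((np.float64(nan), np.float64(0.0)), (np.float64(nan), np.float64(-0.0)))
[0.55651 0.00164 0.06747] ((np.float64(nan), np.float64(0.0)), (np.float64(nan), np.float64(-0.0)))
0.71 [ 0.52869472 -0.14074451  0.09397988]
((np.float64(-2.6721385011648815), np.float64(85.32500000000002)), (np.float64(-2.5755814250238696), np.float64(79.7875)))
weight 0.47 [ 0.617 -0.154  0.075]
carton 0.57 [ 0.442 -0.124  0.07 ]
pot 0.71 [ 0.558  0.224 -0.002]
jar 0.66 [ 0.703 -0.165 -0.005]
trowel 0.74 [0.389 0.031 0.005]
can 0.44 [ 0.504 -0.369  0.004]
tin 0.71 [ 0.718 -0.053  0.004]h.py:33: RuntimeWarning: invalid value encountered in scalar divide
  return np.degrees((A*v)[m].sum()/v[m].sum()), v.max()
```

View pics/wrist14.png

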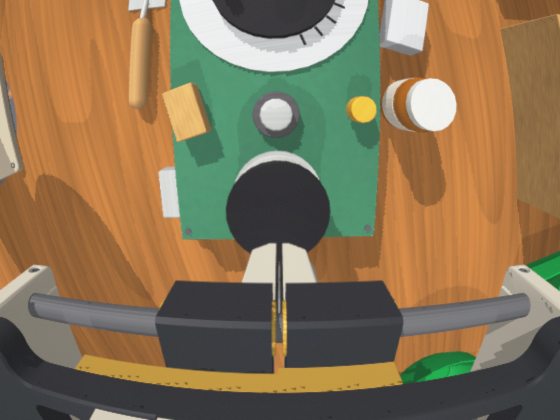

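View pics/side14.png

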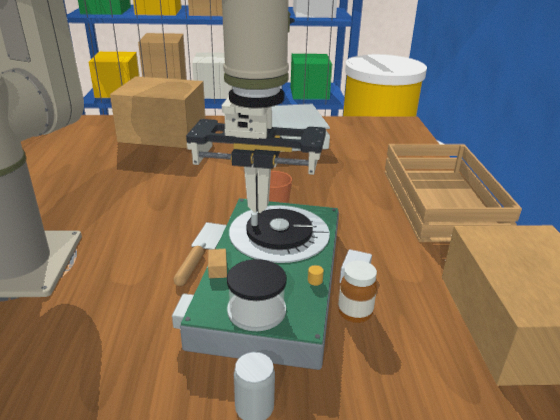

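```bash
python3 -c "
from plant import robot
s=robot.read_state(); print(s['t'],s['force']); print(robot.close_job())"
```

```text
22.75 [-0.82281352  0.48879373 -0.07887584]
the job is handed in; nothing more can be done
None
```

I set the dial to the long line, gave the plunger one full test stroke and let it back up, and handed the job in at 22.8 s of the 58 s allowed.

- **Dial:** I pushed it about 169° clockwise by its peg with the fingertips. After letting go, the wrist camera put the index at -3.59° and the long line at -3.61°. The side camera read both about 1° higher but agreed they were within 0.1° of each other. Its reading had not changed after the plunger stroke. The last wrist check came back empty because the dial was partly out of that picture.
- **Plunger:** The tip went down about 8 mm from first contact to a hard stop at about 13 N, against a 5 N spring. I judged "fully down" from that force and travel, because the fingers hid the button while it was pressed. Afterwards the network put its top back at 94 mm.
- **Fingertips shorter than stated:** The fingertips end about 25 mm behind the reported tool point. My first sweep therefore passed over the peg without moving the dial. I corrected the height from the pictures.
- **Bystanders:** The weight, carton, pot, jar, trowel, can and tin read within 5 mm of their first positions, about the networks' error. The arm ended clear of everything, at 0.24 m height.

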